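# Find the fullest tea tin by feel

### The arm

A 6-joint arm with a two-finger parallel gripper is mounted at the origin on a cart in front of the work surface, level with it; the furniture and walls round the work are solid. World frame = base frame: x ahead of the robot, y to its left, z up, the work surface at z = 0. Lengths are in m, angles in rad, forces in N, time in s.
With the tool pointing down it reaches from about 0.375 to 0.975 m from the base axis. Payload 3.8 kg.
Tool frame: the origin (TCP) lies at the very end of the fingers, on their centre line; the grasp point (between the pads) lies manip.grip_point_offset behind it (manip.grip_point_offset is the distance from the TCP to the grasp point, in m); z points along the fingers, y is the line along which they close (so a half turn about z gives the same grasp; the last joint's range is limited). The gripper opens to 85 mm and grips with 20 to 120 N. Pads are 22 mm wide; open, the fingers measure 114 mm over their backs; the gripper's body (76 mm by 85 mm) begins 54 mm behind the grasp point. The pads swing forward as they close: fully open they stand 13 mm farther back than shut.
Start: joints at [1.083, 0.264, 1.604, -0, 1.274, -0.037], TCP at [0.294, 0.608, 0.231] pointing down, gripper open.
Joint ranges: [-2.63, 2.63], [-0.94, 2.18], [0.31, 2.57], [-1.31, 4.45], [0, 2.66], [-2.55, 2.55]. Speed limits (rad/s): [2.57, 2.57, 3.14, 3.14, 3.14, 3.14].

### API

Orientations are given as a rotation vector (axis times angle).
In Python, from rig import manip, viewer, close_job gives the robot as it stands.
- The arm moves only by the tool apply_moves, never from a script. Its argument "motion" is a list that holds one entry, the list of rows, each a list of 7 numbers: the shift along the tool's x, y, z in mm, then the turn, a rotation vector about the tool's x, y, z in degrees, then the closure, from -1 (fully open) to 1 (shut). In form: [[[dx, dy, dz, wx, wy, wz, jaw], ...]]. A call has exactly 8 rows; each row is the pose to reach, as a shift and turn from the pose commanded when the call began, along the tool's axes at that moment; what a row does not reach only later rows make up. A row lasts 1/8 s, in which the tool goes at most 62.5 mm and 10.7 degrees, less where a joint would pass 70% of its speed; a pose out of reach is approached as far as the arm can. A call with a gripper value outside its range is refused whole. The fingers move at their own pace and stop on an object; "squeeze" is the grip in N (left out, the last holds). Time passes only in rows, so rows that repeat a pose let the fingers close, or fill a call up. It gives the time, the measured TCP pose, the force, the opening and the grip force at its end, in the units of the state.
- manip.read_state(): the state, without advancing time (a new reading comes with each control period).
- viewer.camera(name): name is "side" or "top" or "wrist"; returns a dict with "img" (400x640x3 uint8, red, green, blue), "z_map" (400x640 float32, m along the optical axis (not along the pixel's ray), 0 where there is no reading), "camera_matrix" (3x3 intrinsics, pixels), "D" ([k1, k2, p1, p2, k3] as OpenCV has them; the pictures are not rectified), "R" (3x3) and "t" (3): a world point X has camera coordinates R X + t; the wrist camera has in their place "hand_eye" (4x4, takes a point from camera to tool coordinates, whose origin is the TCP and whose axes are the flange's). Camera axes: x right, y down, z forward; pixel columns grow to the right and rows downward; lengths in m; the calibration is good to about 2 mm. A picture is of the moment at which its call begins: read the wrist's pose just before it.
- close_job(): hands the job in; it is judged then, once.
The state is a dict: "time": time; "joints": joint angles; "qd": joint speeds; "joint_torque": joint torques, N m; "position": TCP position; "tool_rot": TCP orientation; "contact_force": force on the tool from outside, world axes, zero at the start; "moment": the same for the moment, N m; "finger_gap": finger opening in m; "grip_force": force on a finger pad.
Only numpy, scipy, OpenCV 4.12 (cv2) and the standard library are available. Lean on these libraries where they do the work, as an engineer would, in place of code of your own. Each camera call takes 0.05 s, during which the arm holds its last target. There are 200 camera calls.

### The job

Three identical closed tea tins stand on the worktop and only their weight tells how full they are: lift them to feel which one is the heaviest. Stand the two lighter tins upright on the chopping board, ready for refilling, and finish with the heaviest one held up in the gripper, upright and still, about 15 cm clear above the worktop and touching nothing else; do not put it down or let go of it at the end. Do not tip any tin over, and leave the other things on the worktop where they are.

Things in the scene. Friction and masses are not known exactly. Their poses are not given: they have to be found in the camera images.
- tin_a: Closed round tea tin, plain metal, lid pressed on for good, 58 mm diameter, 100 mm tall; looks the same as the other two. Origin: centre of the underside, z up its axis. Starts upright on the worktop; which tin stands where changes. The three weigh 0.17 to 0.75 kg each; one is at least 0.18 kg heavier than either other.
- tin_b: Closed round tea tin, plain metal, lid pressed on for good, 58 mm diameter, 100 mm tall; looks the same as the other two. Origin: centre of the underside, z up its axis. Starts upright on the worktop; which tin stands where changes. The three weigh 0.17 to 0.75 kg each; one is at least 0.18 kg heavier than either other.
- tin_c: Closed round tea tin, plain metal, lid pressed on for good, 58 mm diameter, 100 mm tall; looks the same as the other two. Origin: centre of the underside, z up its axis. Starts upright on the worktop; which tin stands where changes. The three weigh 0.17 to 0.75 kg each; one is at least 0.18 kg heavier than either other.
- board: Wooden chopping board lying flat on the worktop to the right of the tins, 162 mm (its x, away from the robot) by 365 mm (its y) by 24 mm thick, fixed; tins may stand anywhere on its top. Origin: centre of the underside, z up. A wall cabinet hangs about 0.45 m above the worktop behind and over its far right part: its left and near parts have free room above.
- onion: Brown onion, about 75 mm across and 77 mm tall, loose; a bystander. Origin: centre of the underside.
- egg_timer: Round egg timer with a red top, 62 mm across, 59 mm tall, loose; a bystander. Origin: centre of the underside.
- lemon: Yellow lemon, 83 x 58 x 58 mm, loose; a bystander. Origin: underside centre.
- mug: Dotted mug with a handle, 92 x 127 mm, 93 mm tall, loose, on the left by the sink; a bystander. Origin: centre of the underside.

How it is judged:
By the outcome, as a careful person would: the job done as asked, in the order asked, and still so for the second after the job is handed in, while the arm keeps its last pose, push and grip.
It also fails if it takes over 72 s, if anything falls off the work surface, if the arm or the gripper's body presses on something with over 40 N, if the wrist force passes 120 N, or if a joint passes its speed limit or range.

## Working session

There is one attempt and no reset: what is moved stays moved. The work goes in short steps, Python scripts to look and compute and a tool call to move; the robot and the scene stay as the last step left them, time stands still between calls to the robot, and variables do not carry over. Pictures are saved under pics/ and viewed, at most 10 in all, crops included, and the job is handed in when it is done.

Besides the shell and the picture viewer there is one more tool, called after "Request:" by a JSON object that holds its "name" and its "arguments", one argument or row to a line. apply_moves: Moves the arm, as the interface text tells. Its arguments: {"type":"object","properties":{"motion":{"type":"array"},"squeeze":{"type":"number"}},"required":["motion"]}

```bash
mkdir -p pics; ls; python3 - <<'E'
from rig import manip, viewer
import cv2,numpy as np
print(manip.read_state(), manip.grip_point_offset)
ims=[]
for n in ("top","side"):
    c=viewer.camera(n); np.savez(n+".npz",**c)
    cv2.imwrite(f"pics/{n}0.png",c["img"][:,:,::-1])
    print(n,c["camera_matrix"].tolist(),c["D"],c["R"].tolist(),c["t"])
E
```

```text
pics
{'time': 0.0, 'joints': array([ 1.08307695e+00,  2.64765218e-01,  1.60537659e+00,  1.65029420e-05,
        1.27371429e+00, -3.68887938e-02]), 'qd': array([-0.00027188,  0.00048953,  0.00027691,  0.00083463, -0.00054071,
        0.00047335]), 'joint_torque': array([ 7.79479124e-04, -5.15101826e+01, -3.67318475e+01, -2.50191597e-04,
        1.29904700e-02, -1.09634345e-05]), 'position': array([0.29375064, 0.60691085, 0.22995251]), 'tool_rot': array([-0.70205345, -3.06152421,  0.00342671]), 'contact_force': array([ 0.33832308,  0.23330358, -0.09568891]), 'moment': array([ 0.01402049, -0.01422768, -0.05373852]), 'grip_force': 0.0, 'finger_gap': 0.08559920437852324} 0.0187
top [[445.0116895308431, 0.0, 312.5273550707432], [0.0, 445.0116895308431, 196.49759353672832], [0.0, 0.0, 1.0]] [0.00900514 0.         0.         0.         0.        ] [[0.005415628002056264, -0.999917644994627, -0.011635041974245471], [-0.9939619999280614, -0.004107508311955056, -0.10964794149675389], [0.10959112040832364, 0.012158602052305616, -0.9939023869192496]] [0.14220297 0.52905878 1.06140165]
side [[459.03470871203695, 0.0, 325.04816932944834], [0.0, 459.03470871203695, 198.6816704851371], [0.0, 0.0, 1.0]] [-0.05002293  0.          0.          0.          0.        ] [[0.6805740068934893, -0.7326653140207181, 0.004534178190480903], [-0.6073603851710057, -0.5676177366799122, -0.5558088408178675], [0.40979553885549835, 0.37551516965003723, -0.8312977647611206]] [-0.24049553  0.42684827  0.91713533]
```

View pics/top0.png

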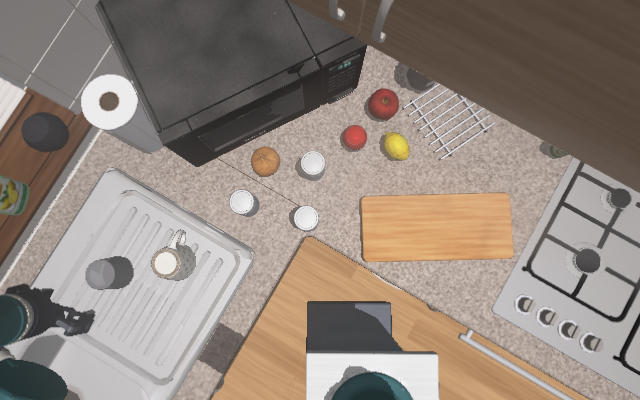

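View pics/side0.png

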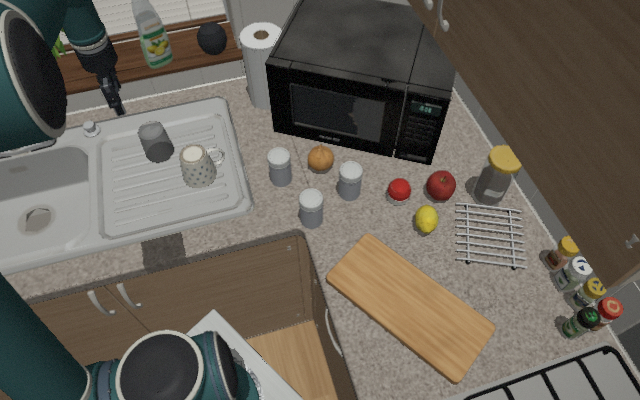

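The top view shows tin lids at (313,163), (242,202) and (306,217), the onion at (265,161) and the board over columns 361–513, rows 193–262. In the side view the lids are at about (350,168), (279,156) and (311,197).

```bash
cat > h.py <<'E'
import numpy as np, cv2
def ray(c,uv):
    p=cv2.undistortPoints(np.float64([[uv]]),c["camera_matrix"],c["D"])[0,0]
    return -c["R"].T@c["t"], c["R"].T@np.array([p[0],p[1],1.])
def plane(c,uv,z):
    o,d=ray(c,uv); return o+d*(z-o[2])/d[2]
def tri(c1,a,c2,b):
    o,d=ray(c1,a);p,e=ray(c2,b)
    s=np.linalg.lstsq(np.c_[d,-e],p-o,rcond=None)[0]
    x,y=o+s[0]*d,p+s[1]*e
    return (x+y)/2,np.linalg.norm(x-y)
def lid(c,uv,r=16,th=170):
    u,v=uv;g=c["img"][v-r:v+r,u-r:u+r].astype(int)
    m=((g.min(2)>th)&(np.ptp(g,axis=2)<25)).astype(np.uint8)
    n,_,st,ce=cv2.connectedComponentsWithStats(m);k=1+np.argmax(st[1:,4])
    cn=cv2.findContours((_==k).astype(np.uint8),0,2)[0][0]
    e=cv2.fitEllipse(cv2.convexHull(cn))
    return np.array(e[0])+[u-r,v-r],e[1]
E
python3 - <<'E'
from h import *
t=dict(np.load("top.npz"));s=dict(np.load("side.npz"))
for a,b in (((313,163),(350,168)),((242,202),(279,156)),((306,217),(311,197))):
    for th in (150,):
        A,ea=lid(t,a,th=th);B,eb=lid(s,b,th=th)
        print(A,ea,B,eb,tri(t,A,s,B),plane(t,A,.1),plane(s,B,.1))
def depthpt(c,uv):
    u,v=uv;o,d=ray(c,uv);return o+d*c["z_map"][v,u]
for n,uv in dict(t1=(313,163),t2=(242,202),t3=(306,217),onion=(265,161),timer=(355,137),lemon=(397,146),mug=(166,263),bc=(437,228)).items(): print(n,depthpt(t,uv).round(3))
# board: corners by colour in both views
for c,roi in ((t,(340,530,180,275)),(s,(315,505,225,390))):
    h=cv2.cvtColor(c["img"],cv2.COLOR_RGB2HSV);m=cv2.inRange(h,(8,85,110),(25,255,255))
    k=np.zeros_like(m);k[roi[2]:roi[3],roi[0]:roi[1]]=m[roi[2]:roi[3],roi[0]:roi[1]]
    k=cv2.morphologyEx(k,2,np.ones((5,5)))
    cn=max(cv2.findContours(k,0,2)[0],key=cv2.contourArea)
    bx=cv2.approxPolyDP(cn,8,True)[:,0]
    for p in bx: print(p,plane(c,p.astype(float),.024).round(3), depthpt(c,p).round(3))
E
```

```text
[316.18450546 158.63895226] (33.22785568237305, 45.59113693237305) [350.82229805 169.57122803] (17.87419891357422, 22.236833572387695) (array([0.60541233, 0.13968832, 0.09529697]), np.float64(0.011460870776950587)) [0.60886514 0.13588075 0.1       ] [0.59781869 0.14091047 0.1       ]
[241.25396824 201.74603176] (43.144737243652344, 43.8463249206543) [278.14071083 155.34619236] (17.278121948242188, 21.930404663085938) (array([0.50871783, 0.30784691, 0.0952076 ]), np.float64(0.0010554771210230902)) [0.50785431 0.30736609 0.1       ] [0.50665945 0.30438655 0.1       ]Traceback (most recent call last):
  File "<stdin>", line 5, in <module>
  File "h.py", line 17, in lid
    e=cv2.fitEllipse(cv2.convexHull(cn))
cv2.error: OpenCV(4.12.0) /io/opencv/modules/imgproc/src/shapedescr.cpp:361: error: (-201:Incorrect size of input array) There should be at least 5 points to fit the ellipse in function 'fitEllipseNoDirect'
```

```bash
python3 - <<'E'
from h import *
t=dict(np.load("top.npz"));s=dict(np.load("side.npz"))
for a,b in (((313,163),(350,168)),((242,202),(279,156)),((306,217),(311,197))):
    for th in (195,):
        A,ea=lid(t,a,th=th);B,eb=lid(s,b,th=150 if 1 else th)
        print(A.round(1),ea,B.round(1),eb,tri(t,A,s,B),plane(t,A,.1).round(3),plane(s,B,.1).round(3))
def depthpt(c,uv):
    u,v=uv;o,d=ray(c,uv);return o+d*c["z_map"][v,u]
for n,uv in dict(t1=(313,163),t2=(242,202),t3=(306,217),onion=(265,161),timer=(355,137),lemon=(397,146),mug=(166,263),bc=(437,228)).items(): print(n,depthpt(t,uv).round(3))
for c,roi in ((t,(340,530,180,275)),(s,(315,505,225,390))):
    h=cv2.cvtColor(c["img"],cv2.COLOR_RGB2HSV);m=cv2.inRange(h,(8,85,110),(25,255,255))
    k=np.zeros_like(m);k[roi[2]:roi[3],roi[0]:roi[1]]=m[roi[2]:roi[3],roi[0]:roi[1]]
    k=cv2.morphologyEx(k,2,np.ones((5,5)))
    cn=max(cv2.findContours(k,0,2)[0],key=cv2.contourArea)
    bx=cv2.approxPolyDP(cn,8,True)[:,0]
    for p in bx: print(p,plane(c,p.astype(float),.024).round(3), depthpt(c,p).round(3))
from scipy.spatial.transform import Rotation as R
from rig import manip
print(R.from_rotvec(manip.read_state()["tool_rot"]).as_matrix().round(3))
E
```

```text
[312.5 162.4] (22.9634952545166, 23.433883666992188) [350.8 169.6] (17.87419891357422, 22.236833572387695) (array([0.60144611, 0.14415702, 0.09354852]), np.float64(0.0007899190525050748)) [0.6   0.144 0.1  ] [0.598 0.141 0.1  ]
[241.1 201.3] (23.2265625, 24.017696380615234) [278.1 155.3] (17.278121948242188, 21.930404663085938) (array([0.50966438, 0.30869551, 0.09366529]), np.float64(0.0006191605926016995)) [0.509 0.308 0.1  ] [0.507 0.304 0.1  ]
[305.9 217.6] (23.98076820373535, 24.101533889770508) [310.6 197.7] (19.67962074279785, 23.302194595336914) (array([0.47278791, 0.15881025, 0.09329708]), np.float64(0.00043579290035051827)) [0.472 0.159 0.1  ] [0.47  0.155 0.1  ]
t1 [0.599 0.143 0.099]
t2 [0.507 0.306 0.1  ]
t3 [0.474 0.159 0.098]
onion [0.61  0.259 0.063]
timer [0.671 0.042 0.057]
lemon [ 0.649 -0.059  0.055]
mug [0.367 0.479 0.088]
bc [ 0.453 -0.16   0.021]
[508 194] [ 0.537 -0.334  0.024] [ 0.539 -0.342  0.005]
[365 196] [0.531 0.016 0.024] [0.531 0.015 0.023]
[363 258] [0.379 0.022 0.024] [0.379 0.022 0.023]
[511 257] [ 0.384 -0.335  0.024] [ 0.384 -0.335  0.024]
[365 234] [0.519 0.021 0.024] [0.52  0.022 0.023]
[327 279] [0.369 0.009 0.024] [0.371 0.011 0.018]
[459 381] [ 0.387 -0.343  0.024] [ 0.387 -0.342  0.025]
[494 325] [ 0.537 -0.333  0.024] [ 0.047 -0.278  1.001]
[[-0.9    0.436 -0.001]
 [ 0.436  0.9   -0.002]
 [ 0.    -0.002 -1.   ]]
```

Request:
{"name": "apply_moves", "arguments": {
  "motion": [
    [[-32, -18, 0, 0, 0, 6.4, -1], [-81, -45, 0, 0, 0, 16, -1], [-130, -71, 0, 0, 0, 25.7, -1], [-178, -98, 0, 0, 0, 35.3, -1], [-227, -125, 0, 0, 0, 44.9, -1], [-275, -151, 0, 0, 0, 54.6, -1], [-308, -169, 0, 0, 0, 61, -1], [-324, -178, 0, 0, 0, 64.2, -1]]
  ],
  "squeeze": 40
}}

```text
time: 1.1
position: [0.5089, 0.3044, 0.2308]
tool_rot: [-2.226, -2.216, 0.001]
contact_force: [-0.4, -0.6, 0.2]
finger_gap: 0.0855
grip_force: 0.0
```

```bash
python3 - <<'E'
from h import *
from rig import manip, viewer
from scipy.spatial.transform import Rotation as R
st=manip.read_state();M=R.from_rotvec(st["tool_rot"]).as_matrix()
print(st["time"],st["position"],M.round(3).tolist(),st["contact_force"])
c=viewer.camera("wrist");H=c["hand_eye"];print(H.round(3).tolist())
cv2.imwrite("pics/w1.png",c["img"][:,:,::-1])
# world->cam
T=np.eye(4);T[:3,:3]=M;T[:3,3]=st["position"];W=np.linalg.inv(T@H);c["R"]=W[:3,:3];c["t"]=W[:3,3]
np.savez("w1.npz",**c)
for X in ((.508,.306,.098),(.6,.143,.098),(.472,.157,.098)):
    print(cv2.projectPoints(np.float64([X]),cv2.Rodrigues(c["R"])[0],c["t"],c["camera_matrix"],c["D"])[0].ravel())
E
```

```text
1.1 [0.50886874 0.30440465 0.23080627] [[0.004, 1.0, -0.001], [1.0, -0.004, -0.0], [-0.0, -0.001, -1.0]] [-0.40297604 -0.61171889  0.18692327]
[[0.0, -0.966, -0.259, 0.066], [1.0, -0.0, 0.001, -0.0], [-0.001, -0.259, 0.966, -0.142], [0.0, 0.0, 0.0, 1.0]]
[319.69084915 192.24161839]
[409.9941354  346.39043501]
[284.95264681 335.43222479]
```

View pics/w1.png

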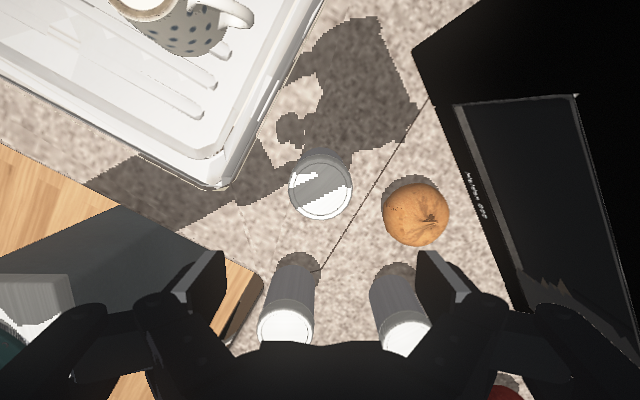

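The wrist view shows the t2 lid centred at about (320,187), within 5 px of the prediction (a 2–4 mm shift toward +y). The way down is clear.

Request:
{"name": "apply_moves", "arguments": {
  "motion": [
    [[2, 0, 30, 0, 0, 0, -1], [4, -1, 80, 0, 0, 0, -1], [4, -1, 130, 0, 0, 0, -1], [4, -1, 165, 0, 0, 0, -1], [4, -1, 182, 0, 0, 0, -1], [4, -1, 185, 0, 0, 0, -1], [4, -1, 185, 0, 0, 0, 0.2], [4, -1, 185, 0, 0, 0, 1]]
  ],
  "squeeze": 40
}}

```text
time: 2.15
position: [0.5084, 0.3112, 0.0485]
tool_rot: [2.222, 2.221, 0.005]
contact_force: [-2.2, 0.1, 1.3]
finger_gap: 0.0574
grip_force: 43.8
```

Request:
{"name": "apply_moves", "arguments": {
  "motion": [
    [[0, 0, 0, 0, 0, 0, 1], [0, 0, -10, 0, 0, 0, 1], [0, 0, -30, 0, 0, 0, 1], [0, 0, -45, 0, 0, 0, 1], [0, 0, -50, 0, 0, 0, 1], [0, 0, -50, 0, 0, 0, 1], [0, 0, -50, 0, 0, 0, 1], [0, 0, -50, 0, 0, 0, 1]]
  ],
  "squeeze": 60
}}

```text
time: 3.15
position: [0.5066, 0.3098, 0.0954]
tool_rot: [-2.222, -2.221, 0.003]
contact_force: [-0.1, -0.0, -6.9]
finger_gap: 0.0569
grip_force: 65.7
```

```bash
cat > w.py <<'E'
from rig import manip, viewer
import numpy as np
F=[]
for i in range(6):
    s=manip.read_state();F.append(np.r_[s["contact_force"],s["joint_torque"][1:3]]);viewer.camera("top")
print(s["time"],s["position"],s["tool_rot"],s["finger_gap"]);print(np.mean(F,0),np.std(F,0))
E
python3 w.py
```

```text
3.4 [0.5070165  0.31011849 0.09597485] [-2.22187993e+00 -2.22076590e+00  7.68382423e-04] 0.0569287373776739
[-5.83114120e-04  2.30822547e-01 -6.95162399e+00 -4.96182632e+01
 -3.57227230e+01] [0.45959974 0.3253501  0.41407698 0.08959673 0.06010587]
```

About 0.71 kg. No tin weighs over 0.75 kg, so this is the heaviest. I'll set it back down and move the other two, weighing each on the way as a check.

Request:
{"name": "apply_moves", "arguments": {
  "motion": [
    [[0, 0, 20, 0, 0, 0, 1], [0, 0, 38, 0, 0, 0, 1], [0, 0, 46, 0, 0, 0, 1], [0, 0, 49, 0, 0, 0, 1], [0, 0, 50, 0, 0, 0, 1], [0, 0, 50, 0, 0, 0, 1], [0, 0, 50, 0, 0, 0, 0], [0, 0, 50, 0, 0, 0, -1]]
  ]
}}

```text
time: 4.45
position: [0.5084, 0.3109, 0.0478]
tool_rot: [2.221, 2.22, 0.005]
contact_force: [0.5, 0.2, 0.3]
finger_gap: 0.0734
grip_force: 0.0
```

Request:
{"name": "apply_moves", "arguments": {
  "motion": [
    [[0, 0, 0, 0, 0, 0, -1], [0, 0, 0, 0, 0, 0, -1], [0, 0, -20, 0, 0, 0, -1], [0, 0, -60, 0, 0, 0, -1], [0, 0, -110, 0, 0, 0, -1], [0, 0, -150, 0, 0, 0, -1], [-10, -4, -175, 0, 0, 0, -1], [-50, -15, -180, 0, 0, 0, -1]]
  ]
}}

```text
time: 5.45
position: [0.4943, 0.2618, 0.2311]
tool_rot: [2.218, 2.222, 0.012]
contact_force: [0.5, -0.4, 0.4]
finger_gap: 0.0853
grip_force: 0.0
```

Request:
{"name": "apply_moves", "arguments": {
  "motion": [
    [[-50, -10, 0, 0, 0, 0, -1], [-90, -18, 0, 0, 0, 0, -1], [-102, -20, 30, 0, 0, 0, -1], [-102, -20, 80, 0, 0, 0, -1], [-102, -20, 130, 0, 0, 0, -1], [-102, -20, 165, 0, 0, 0, -1], [-102, -20, 180, 0, 0, 0, -1], [-102, -20, 182, 0, 0, 0, -1]]
  ],
  "squeeze": 60
}}

```text
time: 6.45
position: [0.4723, 0.1582, 0.0445]
tool_rot: [-2.222, -2.221, 0.0]
contact_force: [-0.2, 0.4, 0.8]
finger_gap: 0.0855
grip_force: 0.0
```

Request:
{"name": "apply_moves", "arguments": {
  "motion": [
    [[0, 0, 0, 0, 0, 0, 0.2], [0, 0, 0, 0, 0, 0, 1], [0, 0, 0, 0, 0, 0, 1], [0, 0, -10, 0, 0, 0, 1], [0, 0, -35, 0, 0, 0, 1], [0, 0, -50, 0, 0, 0, 1], [0, 0, -50, 0, 0, 0, 1], [0, 0, -50, 0, 0, 0, 1]]
  ]
}}

```text
time: 7.45
position: [0.4715, 0.158, 0.0938]
tool_rot: [-2.222, -2.221, 0.001]
contact_force: [-0.0, 0.8, -2.4]
finger_gap: 0.057
grip_force: 64.1
```

```bash
python3 w.py
```

```text
7.7 [0.47151174 0.15802181 0.09346592] [-2.22150761e+00 -2.22032023e+00  2.08342342e-03] 0.05698012959531458
[ -0.14870364   0.23902498  -1.7387108  -36.32684767 -32.77767956] [0.31367484 0.36346157 0.4284163  0.20179143 0.23977774]
```

About 0.18 kg, so this one is light. It goes on the board at (0.455, −0.13).

Request:
{"name": "apply_moves", "arguments": {
  "motion": [
    [[-10, 0, -15, 0, 0, 0, 1], [-40, -2, -20, 0, 0, 0, 1], [-90, -5, -20, 0, 0, 0, 1], [-140, -8, -20, 0, 0, 0, 1], [-195, -12, -20, 0, 0, 0, 1], [-245, -15, -20, 0, 0, 0, 1], [-280, -17, -20, 0, 0, 0, 1], [-288, -17, -20, 0, 0, 0, 1]]
  ]
}}

```text
time: 8.75
position: [0.4551, -0.1323, 0.1155]
tool_rot: [2.225, 2.216, 0.001]
contact_force: [0.1, 0.3, -1.4]
finger_gap: 0.0568
grip_force: 64.2
```

Request:
{"name": "apply_moves", "arguments": {
  "motion": [
    [[0, 0, 5, 0, 0, 0, 1], [0, 0, 22, 0, 0, 0, 1], [0, 0, 37, 0, 0, 0, 1], [0, 0, 42, 0, 0, 0, 1], [0, 0, 45, 0, 0, 0, 1], [0, 0, 46, 0, 0, 0, 1], [0, 0, 46, 0, 0, 0, 1], [0, 0, 46, 0, 0, 0, 1]]
  ]
}}

```text
time: 9.75
position: [0.454, -0.1288, 0.0704]
tool_rot: [-2.219, -2.219, 0.002]
contact_force: [-11.6, 4.8, 22.5]
finger_gap: 0.0572
grip_force: 66.5
```

Request:
{"name": "apply_moves", "arguments": {
  "motion": [
    [[0, 0, -1, 0, 0, 0, 1], [0, 0, -2, 0, 0, 0, 1], [0, 0, -2, 0, 0, 0, 0], [0, 0, -2, 0, 0, 0, -1], [0, 0, -2, 0, 0, 0, -1], [0, 0, -2, 0, 0, 0, -1], [0, 0, -30, 0, 0, 0, -1], [0, 0, -70, 0, 0, 0, -1]]
  ]
}}

```text
time: 10.75
position: [0.4535, -0.1294, 0.1375]
tool_rot: [-2.22, -2.218, 0.003]
contact_force: [0.5, 0.1, 0.8]
finger_gap: 0.0857
grip_force: 0.0
```

Request:
{"name": "apply_moves", "arguments": {
  "motion": [
    [[0, 0, -50, 0, 0, 0, -1], [10, 5, -85, 0, 0, 0, -1], [50, 25, -90, 0, 0, 0, -1], [105, 55, -90, 0, 0, 0, -1], [155, 85, -90, 0, 0, 0, -1], [205, 115, -90, 0, 0, 0, -1], [255, 138, -90, 0, 0, 0, -1], [273, 145, -90, 0, 0, 0, -1]]
  ]
}}

```text
time: 11.75
position: [0.6009, 0.1459, 0.2278]
tool_rot: [-2.219, -2.223, -0.0]
contact_force: [0.0, -0.2, -0.1]
finger_gap: 0.0852
grip_force: 0.0
```

```bash
cat > look.py <<'E'
import sys
from h import *
from rig import viewer, manip
s=manip.read_state();print(s["time"],s["position"],s["tool_rot"],s["contact_force"])
cs=[viewer.camera(n) for n in("top","side")]
cv2.imwrite(sys.argv[1],np.vstack([cv2.resize(c["img"][60:300,100:540],(800,436))[:290] if 0 else c["img"][60:320,:][:,:,::-1] for c in cs]))
E
python3 look.py pics/l1.png
```

```text
11.75 [0.6008819  0.14586209 0.22775221] [-2.21877555e+00 -2.22346126e+00 -6.23102160e-05] [ 0.03705812 -0.16178803 -0.08957882]
```

View pics/l1.png

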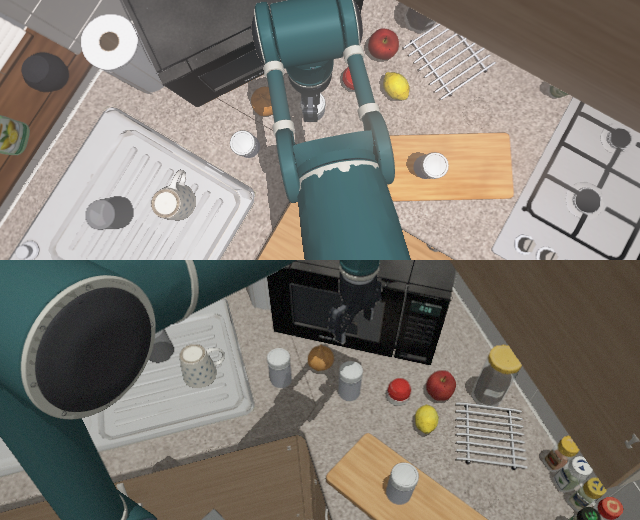

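The tin stands upright on the board, at (433,165) in the top crop and (403,483) in the side crop. The gripper is over t1 and everything else is where it was.

Request:
{"name": "apply_moves", "arguments": {
  "motion": [
    [[-1, 0, 30, 0, 0, 0, -1], [-1, 0, 80, 0, 0, 0, -1], [-1, 0, 130, 0, 0, 0, -1], [-1, 0, 165, 0, 0, 0, -1], [-1, 0, 180, 0, 0, 0, -1], [-1, 0, 182, 0, 0, 0, -1], [-1, 0, 182, 0, 0, 0, -0.5], [-1, 0, 182, 0, 0, 0, 0.2]]
  ]
}}

```text
time: 12.85
position: [0.6019, 0.1424, 0.0489]
tool_rot: [2.22, 2.219, 0.005]
contact_force: [0.4, 0.2, -1.7]
finger_gap: 0.0569
grip_force: 64.1
```

Request:
{"name": "apply_moves", "arguments": {
  "motion": [
    [[0, 0, 0, 0, 0, 0, 1], [0, 0, 0, 0, 0, 0, 1], [0, 0, 0, 0, 0, 0, 1], [0, 0, -10, 0, 0, 0, 1], [0, 0, -35, 0, 0, 0, 1], [0, 0, -60, 0, 0, 0, 1], [0, 0, -70, 0, 0, 0, 1], [0, 0, -70, 0, 0, 0, 1]]
  ]
}}

```text
time: 13.85
position: [0.6005, 0.1423, 0.117]
tool_rot: [2.221, 2.22, 0.002]
contact_force: [0.2, -0.1, -2.5]
finger_gap: 0.057
grip_force: 64.5
```

```bash
python3 w.py
```

```text
14.1 [0.5990785  0.141946   0.11482353] [-2.22099265 -2.21996314  0.00327726] 0.0568422587395144
[ -0.35728919  -0.31854555  -2.66947037 -49.4682312  -35.02079487] [0.3846161  0.41195461 0.6803922  0.24537257 0.25023903]
```

About 0.27 kg, also light, so it goes on the board at (0.455, −0.035).

Request:
{"name": "apply_moves", "arguments": {
  "motion": [
    [[-10, -10, 0, 0, 0, 0, 1], [-35, -30, 0, 0, 0, 0, 1], [-70, -57, 0, 0, 0, 0, 1], [-105, -85, 0, 0, 0, 0, 1], [-140, -114, 0, 0, 0, 0, 1], [-167, -136, 0, 0, 0, 0, 1], [-177, -144, 0, 0, 0, 0, 1], [-177, -144, 5, 0, 0, 0, 1]]
  ]
}}

```text
time: 15.15
position: [0.4561, -0.0353, 0.1116]
tool_rot: [2.223, 2.218, 0.002]
contact_force: [0.2, -1.0, -2.7]
finger_gap: 0.0568
grip_force: 64.7
```

Request:
{"name": "apply_moves", "arguments": {
  "motion": [
    [[0, 0, 12, 0, 0, 0, 1], [0, 0, 28, 0, 0, 0, 1], [0, 0, 36, 0, 0, 0, 1], [0, 0, 38, 0, 0, 0, 1], [0, 0, 39, 0, 0, 0, 1], [0, 0, 39, 0, 0, 0, 1], [0, 0, 39, 0, 0, 0, 1], [0, 0, 39, 0, 0, 0, 1]]
  ]
}}

```text
time: 16.15
position: [0.456, -0.0344, 0.0727]
tool_rot: [-2.221, -2.221, -0.0]
contact_force: [-3.9, 2.5, 5.8]
finger_gap: 0.0569
grip_force: 65.3
```

Light contact with the board. I'll release and go back to the heavy tin at about (0.508, 0.309).

Request:
{"name": "apply_moves", "arguments": {
  "motion": [
    [[0, 0, 0, 0, 0, 0, 0], [0, 0, 0, 0, 0, 0, -1], [0, 0, 0, 0, 0, 0, -1], [0, 0, 0, 0, 0, 0, -1], [0, 0, -20, 0, 0, 0, -1], [0, 0, -60, 0, 0, 0, -1], [0, 0, -110, 0, 0, 0, -1], [10, 0, -150, 0, 0, 0, -1]]
  ]
}}

```text
time: 17.15
position: [0.4565, -0.0252, 0.2243]
tool_rot: [2.222, 2.219, 0.001]
contact_force: [1.2, 0.0, 0.3]
finger_gap: 0.0852
grip_force: 0.0
```

Request:
{"name": "apply_moves", "arguments": {
  "motion": [
    [[45, 7, 0, 0, 0, 0, -1], [100, 15, 0, 0, 0, 0, -1], [155, 24, 0, 0, 0, 0, -1], [210, 33, 0, 0, 0, 0, -1], [265, 42, 0, 0, 0, 0, -1], [315, 50, 0, 0, 0, 0, -1], [333, 52, 0, 0, 0, 0, -1], [333, 52, 0, 0, 0, 0, -1]]
  ]
}}

```text
time: 18.15
position: [0.508, 0.3086, 0.2218]
tool_rot: [2.22, 2.223, -0.002]
contact_force: [-0.7, 0.2, 0.1]
finger_gap: 0.0853
grip_force: 0.0
```

```bash
python3 look.py pics/l2.png; python3 - <<'E'
from h import *
from rig import manip, viewer
from scipy.spatial.transform import Rotation as R
st=manip.read_state();M=R.from_rotvec(st["tool_rot"]).as_matrix()
c=viewer.camera("wrist");T=np.eye(4);T[:3,:3]=M;T[:3,3]=st["position"];W=np.linalg.inv(T@c["hand_eye"]);c["R"]=W[:3,:3];c["t"]=W[:3,3]
cv2.imwrite("pics/w2.png",c["img"][:,:,::-1])
print(cv2.projectPoints(np.float64([[.508,.309,.098]]),cv2.Rodrigues(c["R"])[0],c["t"],c["camera_matrix"],c["D"])[0].ravel())
E
```

```text
18.15 [0.50795505 0.30863783 0.22177516] [ 2.21995673e+00  2.22278125e+00 -1.78895624e-03] [-0.70269531  0.15537455  0.07240689]
[320.73192404 193.9354397 ]
```

View pics/l2.png

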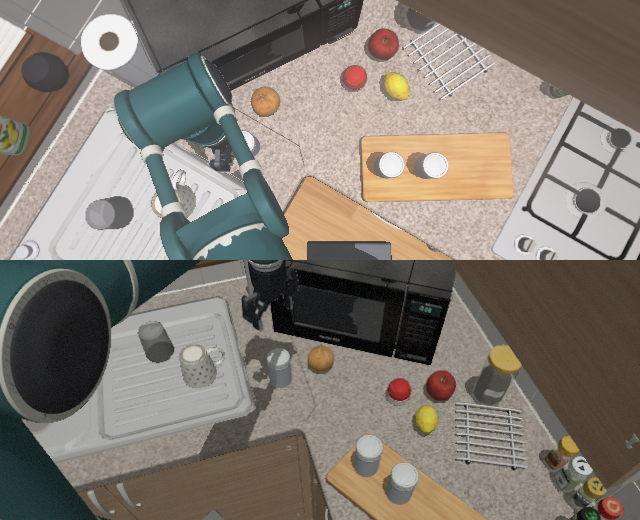

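View pics/w2.png

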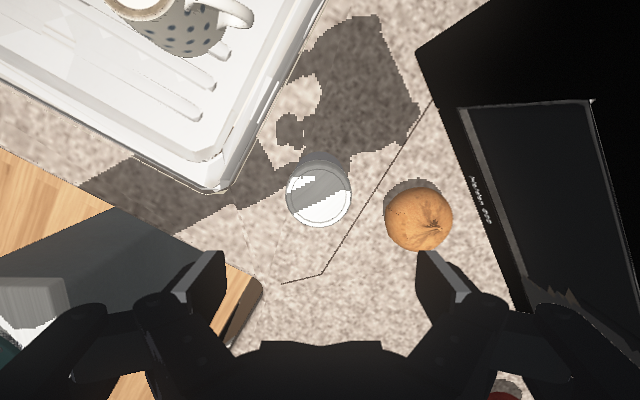

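Both light tins stand upright on the board, at (391,165) and (435,165) in the top crop. The wrist view shows the heavy tin's lid at about (319,195), as predicted.

Request:
{"name": "apply_moves", "arguments": {
  "motion": [
    [[0, 0, 30, 0, 0, 0, -1], [0, 0, 80, 0, 0, 0, -1], [0, 0, 130, 0, 0, 0, -1], [0, 0, 162, 0, 0, 0, -1], [0, 0, 174, 0, 0, 0, -1], [0, 0, 176, 0, 0, 0, -1], [0, 0, 176, 0, 0, 0, -0.5], [0, 0, 176, 0, 0, 0, 0.2]]
  ],
  "squeeze": 70
}}

```text
time: 19.3
position: [0.5088, 0.3088, 0.0485]
tool_rot: [-2.222, -2.221, -0.003]
contact_force: [-3.9, -0.9, 3.9]
finger_gap: 0.0569
grip_force: 75.3
```

Request:
{"name": "apply_moves", "arguments": {
  "motion": [
    [[0, 0, 0, 0, 0, 0, 1], [0, 0, 0, 0, 0, 0, 1], [0, 0, -10, 0, 0, 0, 1], [0, 0, -40, 0, 0, 0, 1], [0, 0, -80, 0, 0, 0, 1], [0, 0, -120, 0, 0, 0, 1], [0, 0, -145, 0, 0, 0, 1], [0, 0, -151, 0, 0, 0, 1]]
  ]
}}

```text
time: 20.3
position: [0.5091, 0.3087, 0.1993]
tool_rot: [2.221, 2.22, 0.005]
contact_force: [-0.8, -0.8, -6.8]
finger_gap: 0.0569
grip_force: 76.7
```

Request:
{"name": "apply_moves", "arguments": {
  "motion": [
    [[0, 0, 0, 0, 0, 0, 1], [0, 0, 0, 0, 0, 0, 1], [0, 0, 0, 0, 0, 0, 1], [0, 0, 0, 0, 0, 0, 1], [0, 0, 0, 0, 0, 0, 1], [0, 0, 0, 0, 0, 0, 1], [0, 0, 0, 0, 0, 0, 1], [0, 0, 0, 0, 0, 0, 1]]
  ]
}}

```text
time: 21.3
position: [0.5082, 0.3082, 0.1974]
tool_rot: [2.222, 2.221, 0.0]
contact_force: [-1.0, 1.0, -6.9]
finger_gap: 0.0566
grip_force: 76.7
```

```bash
python3 w.py; python3 look.py pics/l3.png
```

```text
21.55 [0.50817275 0.30819002 0.19733294] [2.22192315e+00 2.22089323e+00 8.65476321e-05] 0.05658780489715394
[ -0.41473534   0.20802969  -6.719591   -47.52177238 -39.35323298] [0.4408005  0.6550747  0.23767882 0.00912727 0.00299611]
21.6 [0.50815768 0.30818413 0.19727136] [ 2.22201106e+00  2.22087120e+00 -2.38714523e-05] [-0.59255754 -0.41415236 -7.59417678]
```

View pics/l3.png

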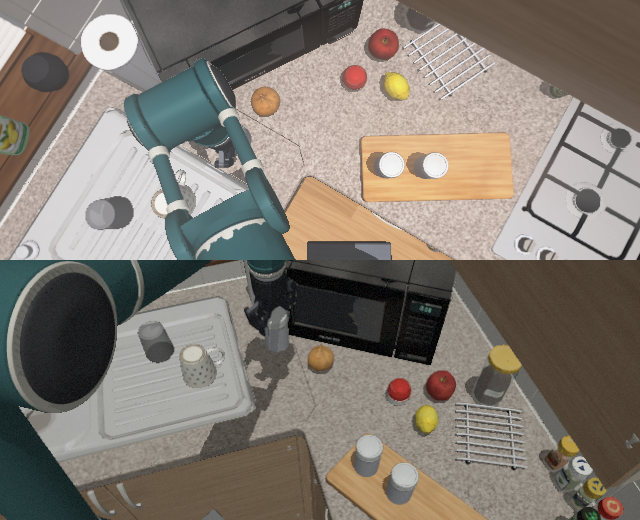

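The heaviest tin is held upright and still, about 15 cm up. The two light tins are on the board and the other things haven't moved.

```bash
python3 -c "
from rig import close_job
print(close_job())"
```

```text
the job is handed in; nothing more can be done
None
```

The job is handed in: the heaviest tin (about 0.7 kg) is held upright and still about 15 cm above the worktop, and the two lighter ones (about 0.18 and 0.27 kg) stand upright on the board.

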